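Load a prescription tray back row first and send it through the dispensary's one-way gate

ROBOT

A 6-joint arm with a two-finger parallel gripper is mounted at the origin on the work surface. World frame = base frame: x ahead of the robot, y to its left, z up, the work surface at z = 0. Lengths are in mm, angles in rad, forces in N, time in s.
With the tool pointing down it reaches from about 350 to 975 mm from the base axis. Payload 7.1 kg.
Tool frame: the origin (TCP) lies between the finger pads; the fingertips stand 17 mm ahead of it and the grasp point (between the pads) lies 2 mm behind it (tip_reach is the y of the fingertips in the tool frame, in mm); y points along the fingers, x is the direction in which the jaws open and shut, and the axes are right-handed (so a half turn about y gives the same grasp; the last joint's range is limited). The gripper opens to 88 mm and grips with 3 to 60 N. Pads are 20 mm wide; open, the fingers measure 115 mm over their backs; the gripper's body (75 mm by 178 mm) begins 61 mm behind the grasp point.
Start: joints at [1.193, 0.423, 1.63, -0, 1.089, -0.019], TCP at [219.437, 585.194, 213.375] pointing down, gripper open.
Joint ranges: [-3, 3], [-0.9, 2.11], [0.09, 2.58], [-1.31, 4.45], [0.11, 2.69], [-2.54, 2.54]. Speed limits (rad/s): [2.39, 2.39, 3.01, 3.14, 3.14, 3.14].

INTERFACE

Orientations are given as a rotation vector (axis times angle).
In Python, from workcell import get_obs, get_image, camera_model, close_job, silhouettes, tip_of, tip_reach gives the robot as it stands. The module is installed in compiled form; this text tells all that it offers.
- The arm moves only by the tool arm_command, never from a script. Its argument "targets" is a list of rows, each a list of 4 numbers: the shift along the tool's x, y, z in mm, then the turn about the tool's y in rad. A call has 1 to 20 rows; each row shifts and turns the commanded pose from where the row before left it, along the tool's axes as they then stand; what a row does not reach is not made up. A row lasts 1/12 s, in which the tool goes at most 41.7 mm and 7.16 degrees, less where a joint would pass 70% of its speed; a pose out of reach is approached as far as the arm can. A call is refused whole if a number of a shift passes 41.7 or a number of a turn 0.125, either way. A call with a gripper value outside its range is refused whole. "gripper" is the opening in per cent of the stroke, from 0 (shut) to 100 (fully open), set as the call begins (left out, the last holds). The fingers move at their own pace and stop on an object; the grip force is fixed at half the most. Time passes only in rows, so rows that do not move let the fingers close. It gives the time, the measured TCP pose, the force and the opening at its end, in the units of the state.
- get_obs(): the state, without advancing time (a new reading comes with each control period).
- get_image(name): name is "scene" or "side" or "wrist"; returns the picture (400x640x3 uint8, blue, green, red); there is no depth.
- camera_model(name): a dict with "mtx" (3x3 intrinsics, pixels), "position" and "orientation" of the camera in the world. Camera axes: x right, y up, looking along -z (the intrinsics and any distortion apply to the point x, -y, -z); pixel columns grow to the right and rows downward; lengths in mm; the calibration is good to about 2 mm. A picture is of the moment at which its call begins: read the wrist's pose just before it. camera_model takes no time and is no camera call; for the wrist camera it gives the pose at the moment of the call.
- close_job(): hands the job in, once; it reports no verdict.
Trained networks look in the newest picture that a camera, given by its name, has taken for a name from the list of things; names that differ only in an ending like _2 or _b are one class to them, and where a whole thing is asked for, a point or a joint stands for the part that bears it (a point fixed in the world has none). Each returns a list of dicts, best first, with "conf" (0 to 1); they miss things now and then, are a little off and sometimes report something else, mostly with a low value. They report only what shows in the picture. A call takes as long as a camera call. They do not tell look-alikes from the thing itself.
- silhouettes(camera, thing): "pixels" (400x640 bool, what is visible of it) and "at" ([column, row] in pixels, amid what is visible of it).
- tip_of(camera, thing): "at" ([column, row] in pixels: a listed point, or the origin of a listed thing).
The state is a dict: "t": time; "qpos": joint angles; "qvel": joint speeds; "joint_torque": joint torques, N m; "ee_pos": TCP position; "orientation": TCP orientation; "ft_force": force on the tool from outside, world axes, zero at the start; "moment": the same for the moment, N m; "width": finger opening in mm.
Only numpy, scipy, OpenCV 4.12 (cv2) and the standard library are available. Lean on these libraries where they do the work, as an engineer would, in place of code of your own. Each camera call takes 0.05 s, during which the arm holds its last target. There are 200 camera calls.

TASK

Make up the lime dispensing tray that waits at the gate: stand the two tall amber bottles in the two cells along its high back first, one in each, and only then stand the low white-and-blue carton lengthwise in the long front compartment, setting each one down gently, never dropping it or knocking one over. Then push the loaded tray along its guides right through the sprung gate, until the whole tray is past both leaves and they have swung fully shut behind it, with everything still upright in its place. Do not bump the gate's frame hard, and leave the other things on the counter where they are.

Things in the scene. Friction and masses are not known exactly. Their poses are not given: they have to be found in the camera images.
- gate: Fixed one-way tray gate: two white posts (115 mm tall, 30 mm deep, inner faces 212 mm apart) with low glazed screens, 408 mm wide along x in all. Origin on the counter top, mid-way between the posts, 3 mm before the line of the shut leaves. Its +y points through the gate, away from where the tray waits; its +x points away from the robot. Open above: nothing over the leaves
- bed_end (a point): Middle of the near end of the gate's steel bed, on its top (gate frame y = -285, z = 5 mm). The bed, 5 mm thick, runs to y = +350 mm; two guide rails run its whole length, tops 23 mm above the counter, inner faces at x = +-85 mm; a rubber stop, 25 mm high, closes its far end at y = +340 mm
- bed_far (a point): Point on top of the bed beyond the gate (gate frame y = +200, z = 5 mm): with the tray's centre about here the leaves can shut behind it
- far_leaf (a joint): Angle of the clear sprung leaf on the post far from the robot, rad. 0 = shut; grows to 1.5 as its tip swings towards the gate's +y, never the other way. Vertical hinge at gate frame x = +104, y = 3 mm. A weak spring shuts it (about 0.2 N at its tip opens it, 0.7 N holds it wide open). Once the tray has passed, draw the fingers out upwards: drawn straight back they would catch behind the leaves
- near_leaf (a joint): The same for the leaf on the post nearer the robot, hinged at gate frame x = -104, y = 3 mm
- far_leaf_tip (a point): Top of the far leaf's free edge. Each leaf is 101 mm long and 3 mm thick, its lower edge 12 mm and its green top edge 92 mm above the counter; it can only shut once the tray's trailing end is about 100 mm past the line of the gate
- near_leaf_tip (a point): Top of the near leaf's free edge
- tray: Loose lime-green plastic tray, 0.35 kg, 160 mm (x) by 163 mm (y), on the bed between the guide rails (5 mm play each side), short of the leaves. Origin at the centre of its underside, axes as the gate's: +x its high back (far from the robot), -x its low front, +y its leading end
- tray_top (a point): Middle of the top of the tray's back wall. Heights above the tray's underside: back wall 58, front wall 25, end walls 55 beside the back cells and 25 beside the front compartment, block between the back cells 55, step between the rows 30 mm. Floor 4, walls 5, step 16, block 17 mm thick
- cell_left (a point): Centre of the floor of the tray's back cell at its +y end (tray frame x 41, y +42.5, z 4 mm); cell 68 by 68 mm inside
- cell_right (a point): Centre of the floor of the tray's back cell at its -y end (tray frame x 41, y -42.5, z 4 mm); cell 68 by 68 mm inside
- front_floor (a point): Centre of the floor of the tray's front compartment (tray frame x -42, y 0, z 4 mm), 66 mm along x by 153 mm along y inside
- amber1_mid (a point): Tall amber bottle with a white cap and a paper label with a blue band, about 0.26 kg, standing upright; this point is on its axis half-way up (72.5 mm above its base). 145 mm tall; round body 56 mm in diameter up to 98 mm, then a shoulder, and a cap 32 mm in diameter from 116 to 145 mm
- amber2_mid (a point): The second tall amber bottle, the same in every way; either may go in either back cell
- carton_mid (a point): Low white-and-blue medicine carton, about 0.15 kg, 120 mm long (its x), 50 mm thick (its y), 75 mm high (its z), standing on its long narrow face; this point is its centre, 37.5 mm above its base
- white_bottle_mid (a point): White bottle with a green cap, same shape as the amber ones; not part of this prescription. Point half-way up its axis
- orange_carton_mid (a point): White-and-orange carton, same shape as the blue one; not part of this prescription. Point at its centre
- red_jar: White ointment jar with a red lid, 64 mm in diameter, 50 mm tall; bystander. Origin at the centre of its base
- pen_pot: Grey pen pot, 76 mm in diameter, 95 mm tall, with pens up to 150 mm; bystander. Origin at the centre of its base
- blue_jar: The same jar with a blue lid; bystander. Origin at the centre of its base
There are look-alikes about, which are no part of the job. Leave any pink look-alike of the part that bears carton_mid alone.

How it is judged (in metres and radians):
On the way, in this order (a step that is already met when the one before it is completed fails the run):
1. both amber bottles stand in the two back cells, one in each, let go, before the carton is in the tray ((((horizontal distance between amber1_mid and cell_left below 0.016 m and z of amber1_mid in the frame of tray between 0.068 and 0.084 m and angle between amber1_mid's own z axis and vertical below 0.15 rad) and (horizontal distance between amber2_mid and cell_right below 0.016 m and z of amber2_mid in the frame of tray between 0.068 and 0.084 m and angle between amber2_mid's own z axis and vertical below 0.15 rad)) or ((horizontal distance between amber2_mid and cell_left below 0.016 m and z of amber2_mid in the frame of tray between 0.068 and 0.084 m and angle between amber2_mid's own z axis and vertical below 0.15 rad) and (horizontal distance between amber1_mid and cell_right below 0.016 m and z of amber1_mid in the frame of tray between 0.068 and 0.084 m and angle between amber1_mid's own z axis and vertical below 0.15 rad))) and contact force between each of amber1, amber2 and the fingers below 0.1 N), for 0.2 s.
2. the blue carton stands in the front compartment, let go, the bottles still in their cells ((((horizontal distance between amber1_mid and cell_left below 0.016 m and z of amber1_mid in the frame of tray between 0.068 and 0.084 m and angle between amber1_mid's own z axis and vertical below 0.15 rad) and (horizontal distance between amber2_mid and cell_right below 0.016 m and z of amber2_mid in the frame of tray between 0.068 and 0.084 m and angle between amber2_mid's own z axis and vertical below 0.15 rad)) or ((horizontal distance between amber2_mid and cell_left below 0.016 m and z of amber2_mid in the frame of tray between 0.068 and 0.084 m and angle between amber2_mid's own z axis and vertical below 0.15 rad) and (horizontal distance between amber1_mid and cell_right below 0.016 m and z of amber1_mid in the frame of tray between 0.068 and 0.084 m and angle between amber1_mid's own z axis and vertical below 0.15 rad))) and x of carton_mid in the frame of front_floor between -0.015 and 0.015 m and y of carton_mid in the frame of front_floor between -0.024 and 0.024 m and z of carton_mid in the frame of front_floor between 0.03 and 0.044 m and angle between carton_mid's own z axis and vertical below 0.12 rad and angle between the x axis of carton_mid and the y axis of tray, either way round below 0.3 rad and contact force between carton and the fingers below 0.1 N), for 0.2 s.
3. the loaded tray swings both leaves open as it goes through (value of joint each of far_leaf, near_leaf above 0.5 rad and y of tray in the frame of gate above -0.08 m).
At the end, for the whole second after the job is handed in: Whole tray on the bed past the gate (centre over 165 mm beyond it), both leaves below 0.08 rad; amber bottles one per back cell, carton lengthwise in the front compartment, each on the floor, within 16 mm of its place (carton 24 mm along) and 0.12 rad of upright (bottles 0.15); all at rest (y of tray in the frame of gate above 0.165 m and z of tray in the frame of gate below 0.012 m and value of joint each of far_leaf, near_leaf below 0.08 rad and (((horizontal distance between amber1_mid and cell_left below 0.016 m and z of amber1_mid in the frame of tray between 0.068 and 0.084 m and angle between amber1_mid's own z axis and vertical below 0.15 rad) and (horizontal distance between amber2_mid and cell_right below 0.016 m and z of amber2_mid in the frame of tray between 0.068 and 0.084 m and angle between amber2_mid's own z axis and vertical below 0.15 rad)) or ((horizontal distance between amber2_mid and cell_left below 0.016 m and z of amber2_mid in the frame of tray between 0.068 and 0.084 m and angle between amber2_mid's own z axis and vertical below 0.15 rad) and (horizontal distance between amber1_mid and cell_right below 0.016 m and z of amber1_mid in the frame of tray between 0.068 and 0.084 m and angle between amber1_mid's own z axis and vertical below 0.15 rad))) and x of carton_mid in the frame of front_floor between -0.015 and 0.015 m and y of carton_mid in the frame of front_floor between -0.024 and 0.024 m and z of carton_mid in the frame of front_floor between 0.03 and 0.044 m and angle between carton_mid's own z axis and vertical below 0.12 rad and angle between the x axis of carton_mid and the y axis of tray, either way round below 0.3 rad and linear speed of each of amber1, amber2, carton, tray below 0.02 m/s); the robot touches nothing.
It fails at once if one of the other things (white bottle, orange carton, the two jars, pen pot) is moved more than 30 mm (distance of any of white_bottle_mid, orange_carton_mid, red_jar, pen_pot, blue_jar from where it was at the start of the episode above 0.03 m).
It fails at once if an amber bottle or the blue carton is tipped more than 40 degrees (angle between any of amber1_mid, amber2_mid, carton_mid's own z axis and vertical above 0.7 rad).
It fails at once if an amber bottle or the blue carton is dropped (moves faster than 0.6 m/s out of the fingers: about 20 mm of fall) ((contact force between amber1 and the fingers below 0.05 N and linear speed of amber1 above 0.6 m/s) or (contact force between amber2 and the fingers below 0.05 N and linear speed of amber2 above 0.6 m/s) or (contact force between carton and the fingers below 0.05 N and linear speed of carton above 0.6 m/s)).
It fails at once if the arm or gripper presses the gate's frame with more than 25 N (contact force between any of the arm, the fingers and gate above 25 N).
It also fails if it takes over 72 s, if anything falls off the work surface, if the arm or the gripper's body presses on something with over 40 N, if the wrist force passes 120 N, or if a joint passes its speed limit or range.

## Working session

There is one attempt and no reset: what is moved stays moved. The work goes in short steps, Python scripts to look and compute and a tool call to move; the robot and the scene stay as the last step left them, time stands still between calls to the robot, and variables do not carry over. Pictures are saved under pics/ and viewed, about 8 in all and at most 12, crops included, and the job is handed in when it is done.

Besides the shell and the picture viewer there is one more tool, called after "Request:" as name([rows], argument=value, ...), one row to a line, values as JSON. arm_command: Moves the arm, as the interface text tells. Its arguments: {"type":"object","properties":{"targets":{"type":"array","items":{"type":"array","items":{"type":"number"}}},"gripper":{"type":"number"}},"required":["targets"]}

```bash
mkdir -p pics; cat > h.py <<'E'
import numpy as np, cv2
from scipy.spatial.transform import Rotation as R
from workcell import *
def cam(n):
    m=camera_model(n); o=np.array(m["orientation"],float)
    Rm=o if o.shape==(3,3) else (R.from_rotvec(o).as_matrix() if o.size==3 else R.from_quat(o).as_matrix())
    return np.array(m["mtx"]),np.array(m["position"]),Rm
def ray(n,px):
    K,p,Rm=cam(n); v=np.linalg.solve(K,[px[0],px[1],1]); return p,Rm@(v*[1,-1,-1])
def onz(n,px,z):
    p,d=ray(n,px); return p+d*(z-p[2])/d[2]
def proj(n,P):
    K,p,Rm=cam(n); c=Rm.T@(np.array(P,float)-p)*[1,-1,-1]; u=K@c; return u[:2]/u[2]
E
python3 - <<'E'
from h import *
o=get_obs(); print({k:np.round(v,3) for k,v in o.items()})
print(camera_model("scene"));print(camera_model("side"))
a=get_image("scene");b=get_image("side");cv2.imwrite("pics/a.png",a);cv2.imwrite("pics/b.png",b)
Z=dict(gate=0,bed_end=5,bed_far=5,far_leaf_tip=92,near_leaf_tip=92,tray=5,tray_top=63,cell_left=9,cell_right=9,front_floor=9,amber1_mid=72.5,carton_mid=37.5,white_bottle_mid=72.5,orange_carton_mid=37.5,red_jar=0,pen_pot=0,blue_jar=0)
for t,z in Z.items():
  for c in("scene","side"):
    print(t,c,[(round(d["conf"],2),np.round(d["at"]).astype(int).tolist(),np.round(onz(c,d["at"],z)[:2]).astype(int).tolist()) for d in tip_of(c,t)[:5]])
E
```

```text
{'t': np.float64(0.0), 'qpos': array([ 1.193,  0.424,  1.631,  0.   ,  1.089, -0.019]), 'qvel': array([-0.001,  0.001, -0.001,  0.002, -0.   , -0.001]), 'joint_torque': array([-0.0000e+00, -5.4464e+01, -2.7366e+01,  6.4000e-02,  2.3000e-02,
       -0.0000e+00]), 'ee_pos': array([219.224, 584.669, 212.6  ]), 'orientation': array([-1.359, -0.94 ,  0.942]), 'ft_force': array([ 0.071,  0.497, -0.302]), 'moment': array([-0.017,  0.006,  0.002]), 'width': np.float64(87.729)}
{'mtx': array([[378.11947199,   0.        , 320.50937894],
       [  0.        , 378.11947199, 197.97686113],
       [  0.        ,   0.        ,   1.        ]]), 'position': array([1388.84916237, -611.60545638,  794.87116235]), 'orientation': array([0.87308193, 0.47748812, 0.87546046])}
{'mtx': array([[396.52502896,   0.        , 313.78907144],
       [  0.        , 396.52502896, 200.00503855],
       [  0.        ,   0.        ,   1.        ]]), 'position': array([  13.93395963, -753.07970757,  699.25543423]), 'orientation': array([ 0.90810863, -0.31180429, -0.5942636 ])}
gate scene []
gate side [(0.89, [269, 180], [
[... 1303 characters left out ...]
 scene [(0.76, [275, 247], [621, -259]), (0.57, [222, 196], [270, -280])]
carton_mid side [(0.84, [385, 234], [626, -252]), (0.66, [275, 311], [271, -289])]
white_bottle_mid scene []
white_bottle_mid side [(0.58, [266, 155], [564, 220])]
orange_carton_mid scene [(0.79, [334, 260], [766, -150]), (0.19, [276, 248], [624, -258])]
orange_carton_mid side [(0.68, [389, 199], [746, -149])]
red_jar scene [(0.86, [231, 284], [642, -414])]
red_jar side [(0.59, [436, 284], [628, -422])]
pen_pot scene [(0.89, [191, 282], [571, -504])]
pen_pot side [(0.75, [448, 326], [557, -512])]
blue_jar scene [(0.83, [387, 247], [786, 39]), (0.41, [372, 173], [430, 292])]
blue_jar side [(0.95, [361, 179], [793, 16])]
```

View pics/a.png

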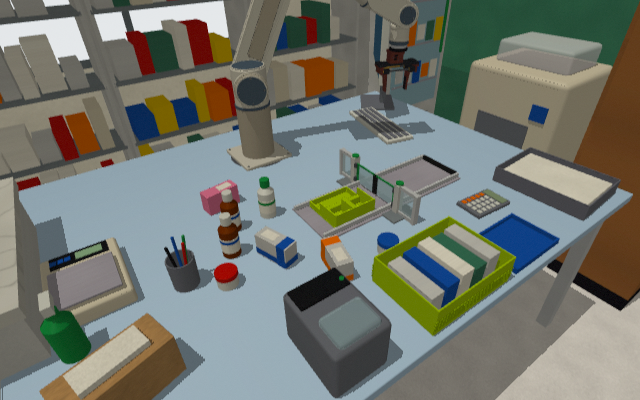

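View pics/b.png

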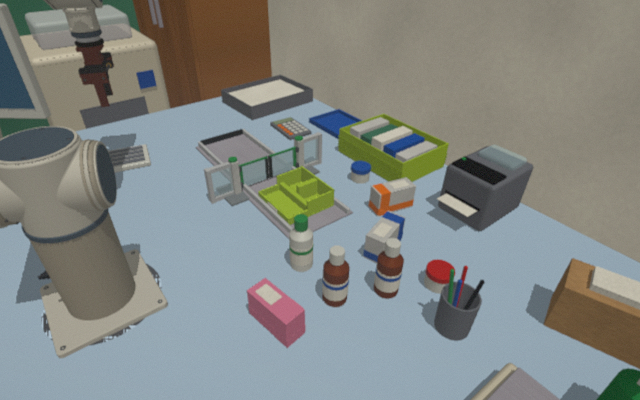

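```bash
python3 - <<'E'
from h import *
o=get_obs(); print(np.round(R.from_rotvec(o["orientation"]).as_matrix(),3), tip_reach if not callable(tip_reach) else tip_reach())
print("wrist cam rel TCP (tool axes)", np.round(R.from_rotvec(o["orientation"]).as_matrix().T@(cam("wrist")[1]-o["ee_pos"])), np.round(R.from_rotvec(o["orientation"]).as_matrix().T@cam("wrist")[2],2))
for c,p,z in [("side",(336,279),72.5),("scene",(231,211),72.5),("side",(390,271),72.5),("scene",(229,238),72.5),("side",(302,246),72.5),("scene",(266,199),72.5)]: print(c,p,np.round(onz(c,p,z)))
for c in ("scene","side"):
  print([(round(d["conf"],2),np.round(d["at"])) for d in silhouettes(c,"amber1_mid")])
a=cv2.imread("pics/a.png")[0:130,340:470]; b=cv2.imread("pics/b.png")[0:130,40:170]
cv2.imwrite("pics/c.png",cv2.resize(np.hstack([a,b]),None,fx=3,fy=3,interpolation=cv2.INTER_CUBIC))
E
```

```text
[[ 0.351 -0.    -0.936]
 [ 0.936 -0.     0.351]
 [-0.    -1.     0.   ]] 17.0
wrist cam rel TCP (tool axes) [  -0. -171.   75.] [[ 1.    0.    0.  ]
 [ 0.    0.28 -0.96]
 [-0.    0.96  0.28]]
side (336, 279) [ 406. -320.   72.]
scene (231, 211) [ 422. -305.   72.]
side (390, 271) [ 515. -372.   72.]
scene (229, 238) [ 542. -364.   72.]
side (302, 246) [ 408. -194.   72.]
scene (266, 199) [ 430. -183.   72.]
[(0.64, array([229., 237.]))]
[(0.98, array([390., 272.]))]
```

View pics/c.png

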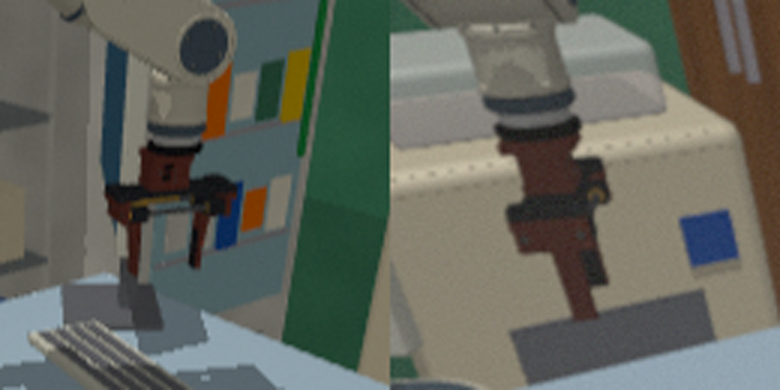

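Request:
arm_command([
  [0, -12, 0, 0.1212],
  [0, -12, 0, 0.1212],
  [0, -12, 0, 0.1212],
  [0, -12, 0, 0.1212],
  [0, -12, 0, 0.1212],
  [0, -12, 0, 0.1212],
  [0, -12, 0, 0.1212],
  [0, -12, 0, 0.1212],
  [0, -12, 0, 0.1212],
  [0, -12, 0, 0.1212],
  [25, 0, -40, 0],
  [25, 0, -40, 0],
  [25, 0, -40, 0],
  [25, 0, -40, 0],
  [25, 0, -40, 0],
  [25, 0, -40, 0],
  [25, 0, -40, 0],
  [25, 0, -40, 0],
  [15, 0, -40, 0],
  [15, 0, -40, 0],
], gripper=100)

```text
t: 3.57
ee_pos: [426.0, 222.7, 333.6]
orientation: [-1.571, -0.0, -0.0]
ft_force: [0.5, 0.1, -0.1]
width: 87.9
```

Request:
arm_command([
  [4, 0, -40, 0],
  [4, 0, -40, 0],
  [4, 0, -40, 0],
  [4, 0, -40, 0],
  [4, 0, -40, 0],
  [4, 0, -40, 0],
  [4, 0, -40, 0],
  [4, 0, -40, 0],
  [4, 0, -40, 0],
  [4, 0, -40, 0],
  [4, 0, -40, 0],
  [4, 0, -35, 0],
  [0, 0, 0, 0],
  [0, 0, 0, 0],
])

```text
t: 4.73
ee_pos: [473.1, -252.0, 333.0]
orientation: [-1.57, 0.003, -0.002]
ft_force: [0.2, 0.2, 0.0]
width: 87.7
```

```bash
cat > st.py <<'E'
from h import *
def state():
    o=get_obs(); M=R.from_rotvec(o["orientation"]).as_matrix()
    print("t",round(float(o["t"]),2),"pos",np.round(o["ee_pos"],1),"psi",round(float(np.arctan2(M[1,0],M[0,0])),4),"down",np.round(M[:,1],3),"F",np.round(o["ft_force"],1),"w",round(float(o["width"]),1)); return o
E
python3 - <<'E'
from st import *
state(); im=get_image("wrist"); cv2.imwrite("pics/w1.png",im)
for t,z in dict(amber1_mid=72.5,carton_mid=37.5,white_bottle_mid=72.5,tray=5,cell_right=9,red_jar=0).items():
  print(t,[(round(d["conf"],2),np.round(d["at"]).astype(int).tolist(),np.round(onz("wrist",d["at"],z)[:2]).astype(int).tolist()) for d in tip_of("wrist",t)[:4]])
for t in ("amber1_mid","carton_mid"):
  for d in silhouettes("wrist",t):
    c,_=cv2.findContours(d["pixels"].astype(np.uint8),cv2.RETR_EXTERNAL,cv2.CHAIN_APPROX_SIMPLE); c=max(c,key=cv2.contourArea)
    print(t,round(d["conf"],2),d["at"],cv2.boundingRect(c),cv2.approxPolyDP(c,4,True)[:,0].tolist() if t[0]=="c" else "")
E
```

```text
t 4.73 pos [ 473.1 -252.   333. ] psi -0.0031 down [-0.001  0.    -1.   ] F [0.2 0.2 0. ] w 87.7
amber1_mid [(0.94, [357, 238], [524, -359])]
carton_mid [(0.94, [195, 186], [277, -288]), (0.57, [421, 164], [621, -254])]
white_bottle_mid [(0.98, [281, 110], [418, -175])]
tray []
cell_right []
red_jar []
amber1_mid 0.93 [357.3, 240.8] (337, 206, 42, 65) 
carton_mid 0.76 [189.7, 184.7] (154, 142, 71, 91) [[204, 142], [154, 153], [179, 232], [209, 228], [224, 213]]
carton_mid 0.71 [423.1, 165.1] (375, 135, 99, 62) [[467, 141], [443, 135], [376, 157], [382, 187], [396, 196], [472, 173]]
carton_mid 0.6 [379.3, 2.9] (321, 0, 123, 11) [[321, 8], [434, 10], [443, 0], [321, 0]]
```

View pics/w1.png

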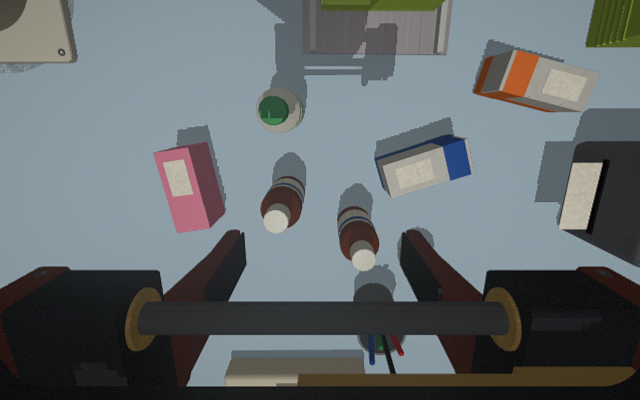

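```bash
python3 - <<'E'
from h import *
print("caps",onz("wrist",(363.5,259),145)[:2],onz("wrist",(276,218.5),145)[:2])
a=onz("wrist",(395,197),75)[:2];b=onz("wrist",(472,175),75)[:2];d=b-a;n=np.array([-d[1],d[0]])/np.linalg.norm(d)
print("carton edge",a,b,np.linalg.norm(d),np.arctan2(d[1],d[0]),"centre",(a+b)/2+25*n)
c,s=d/np.linalg.norm(d)
for C in ((a+b)/2+25*n,):
  for z in (75,0): print(z,[np.round(proj("wrist",[C[0]+i*60*c-j*25*s,C[1]+i*60*s+j*25*c,z])).tolist() for i,j in((-1,-1),(1,-1),(1,1),(-1,1))])
print("white cap",onz("wrist",(272,110),145)[:2])
E
```

```text
caps [ 525.29549902 -356.91697428] [ 416.86474732 -302.60331144]
carton edge [ 576.8023908  -295.12840237] [ 682.40627529 -263.21802189] 110.31977520807453 0.29344690391141237 centre [ 622.37299568 -255.24189875]
75 [[392.0, 198.0], [475.0, 174.0], [470.0, 139.0], [383.0, 165.0]]
0 [[382.0, 186.0], [454.0, 165.0], [448.0, 135.0], [375.0, 157.0]]
white cap [ 417.69769998 -175.58997193]
```

Request:
arm_command([
  [13, 0, -26.5, 0],
  [13, 0, -26.5, 0],
  [13, 0, -26.5, 0],
  [13, 0, -26.5, 0],
  [0, 30, 0, 0],
  [0, 30, 0, 0],
  [0, 30, 0, 0],
  [0, 30, 0, 0],
  [0, 30, 0, 0],
  [0, 30, 0, 0],
  [0, 25, 0, 0],
  [0, 20, 0, 0],
  [0, 18, 0, 0],
  [0, 0, 0, 0],
  [0, 0, 0, 0],
])

```text
t: 6.43
ee_pos: [525.1, -355.9, 89.7]
orientation: [-1.57, 0.001, 0.002]
ft_force: [-0.2, 0.5, 1.0]
width: 87.9
```

Request:
arm_command([
  [0, 0, 0, 0],
  [0, 0, 0, 0],
  [0, 0, 0, 0],
  [0, 0, 0, 0],
  [0, 0, 0, 0],
  [0, 0, 0, 0],
  [0, 0, 0, 0],
  [0, 0, 0, 0],
], gripper=0)

```text
t: 7.1
ee_pos: [525.6, -357.0, 91.6]
orientation: [-1.572, -0.001, -0.001]
ft_force: [-2.9, 0.9, 10.2]
width: 47.8
```

```bash
python3 - <<'E'
from st import *
state(); im=get_image("wrist"); s=get_image("side"); c=get_image("scene")
cr=lambda a,x,y,w,h,W,H:cv2.resize(a[y:y+h,x:x+w],(W,H),interpolation=cv2.INTER_CUBIC)
cv2.imwrite("pics/d.png",np.vstack([cr(im,120,120,400,280,560,300), np.hstack([cr(s,330,200,120,130,280,300),cr(c,180,150,120,130,280,300)])]))
E
```

```text
t 7.1 pos [ 525.6 -357.    91.6] psi -0.0 down [ 0.001 -0.001 -1.   ] F [-2.9  0.9 10.2] w 47.8
```

View pics/d.png

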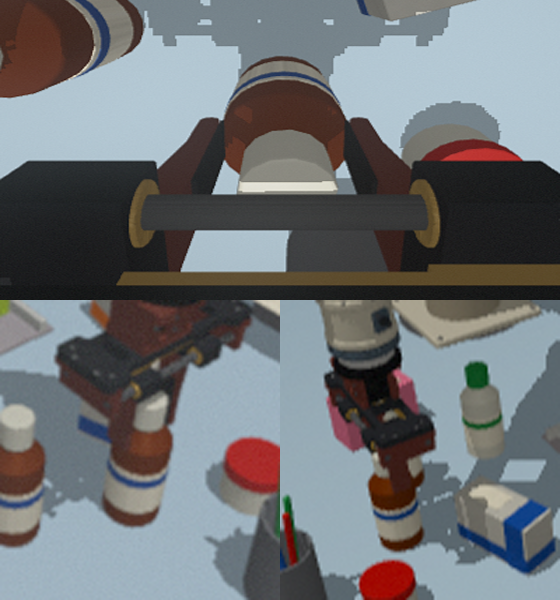

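```bash
python3 - <<'E'
from st import *
for c in("wrist","scene","side"):
  get_image(c)
  print(c,[(round(d["conf"],2),np.round(d["at"]).tolist(),np.round(onz(c,d["at"],72.5)[:2]).tolist()) for d in tip_of(c,"amber1_mid")[:3]])
o=get_obs();P=o["ee_pos"]
for y in (-358,-348,-338): print(y,[np.round(proj("wrist",[525.6+28*np.cos(a),y+28*np.sin(a),98])).tolist() for a in (0,np.pi/2,np.pi)],"cap",[np.round(proj("wrist",[525.6+16*np.cos(a),y+16*np.sin(a),116])).tolist() for a in (0,np.pi/2,np.pi)])
E
```

```text
wrist []
scene [(0.55, [228.0, 235.0], [527.0, -360.0]), (0.43, [357.0, 205.0], [635.0, 40.0])]
side [(0.63, [280.0, 206.0], [452.0, -33.0]), (0.6, [389.0, 266.0], [522.0, -361.0])]
-358 [[371.0, 247.0], [322.0, 200.0], [273.0, 248.0]] cap [[353.0, 262.0], [322.0, 233.0], [291.0, 262.0]]
-348 [[372.0, 231.0], [322.0, 183.0], [273.0, 231.0]] cap [[354.0, 244.0], [322.0, 215.0], [291.0, 245.0]]
-338 [[373.0, 214.0], [322.0, 164.0], [272.0, 214.0]] cap [[354.0, 226.0], [322.0, 195.0], [290.0, 226.0]]
```

Request:
arm_command([
  [0, -8, 0, 0],
  [0, -8, 0, 0],
  [0, -8, 0, 0],
  [0, -8, 0, 0],
  [0, 0, 0, 0],
  [0, 0, 0, 0],
])

```text
t: 8.05
ee_pos: [525.6, -356.6, 123.0]
orientation: [-1.571, -0.001, -0.001]
ft_force: [0.5, 0.0, -2.6]
width: 31.5
```

```bash
python3 - <<'E'
from st import *
state()
s=get_image("side"); c=get_image("scene");im=get_image("wrist")
cr=lambda a,x,y,w,h,W,H:cv2.resize(a[y:y+h,x:x+w],(W,H),interpolation=cv2.INTER_CUBIC)
cv2.imwrite("pics/e.png",np.hstack([cr(s,330,180,120,150,400,500),cr(c,180,130,120,150,400,500)]))
for cc in("scene","side"):
  print(cc,[(round(d["conf"],2),np.round(d["at"]).tolist(),np.round(onz(cc,d["at"],104.5)[:2]).tolist()) for d in tip_of(cc,"amber1_mid")[:3]])
E
```

```text
t 8.05 pos [ 525.6 -356.6  123. ] psi 0.0 down [ 0.001 -0.001 -1.   ] F [ 0.5  0.  -2.6] w 31.5
scene [(0.66, [230.0, 226.0], [531.0, -352.0])]
side [(0.89, [394.0, 261.0], [517.0, -375.0])]
```

View pics/e.png

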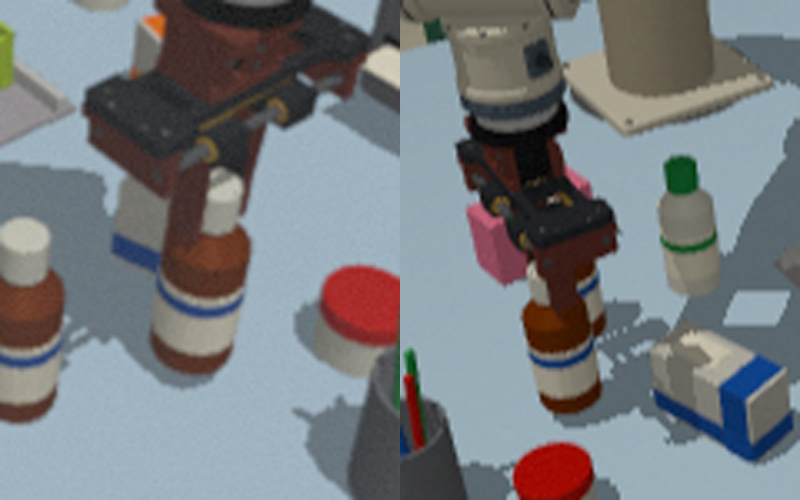

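```bash
python3 - <<'E'
from st import *
for c,f in(("scene","a"),("side","b")):
  get_image(c)
  for d in silhouettes(c,"amber1_mid")[:2]:
    ys,xs=np.where(d["pixels"]); print(c,round(d["conf"],2),"top",ys.min(),"bot",ys.max(),"left",xs.min(),"right",xs.max(),"colbot",xs[ys==ys.max()].mean())
  for z in(0,10,20,32):
    pts=lambda zz,r:np.array([proj(c,[525.5+r*np.cos(a),-358+r*np.sin(a),z+zz]) for a in np.linspace(0,6.28,40)])
    p=pts(0,28);q=pts(145,16);w=pts(98,28);print(z,"bot",p[:,1].max().round(1),"top",q[:,1].min().round(1),"lr",w[:,0].min().round(1),w[:,0].max().round(1))
  print("tips at", [np.round(proj(c,[525.6+s*16,-356.6,106]),1).tolist() for s in(-1,1)])
E
```

```text
scene 0.81 top 209 bot 253 left 217 right 239 colbot 229.0
scene 0.67 top 148 bot 236 left 293 right 458 colbot 323.5
0 bot 258.8 top 211.4 lr 217.6 237.1
10 bot 256.4 top 208.6 lr 217.0 236.6
20 bot 253.9 top 205.8 lr 216.4 236.1
32 bot 250.9 top 202.4 lr 215.6 235.5
tips at [[225.2, 222.5], [229.7, 228.1]]
side 0.96 top 232 bot 293 left 374 right 404 colbot 388.0
0 bot 297.0 top 235.4 lr 377.2 403.4
10 bot 294.0 top 231.8 lr 377.7 404.0
20 bot 291.0 top 228.2 lr 378.2 404.7
32 bot 287.3 top 223.7 lr 378.7 405.5
tips at [[385.0, 256.7], [395.4, 250.6]]
```

```bash
python3 - <<'E'
from st import *
o=state();M=R.from_rotvec(o["orientation"]).as_matrix();P=o["ee_pos"]
for dx in (44,57.5,15.8,29): 
  print(dx,[(y,zz,np.round(proj("wrist",P+M@np.array([dx,y,zz]))).tolist()) for y in(17,-2,-20,-63) for zz in (-10,10)])
im=cv2.imread("pics/w1.png"); im2=get_image("wrist")
cv2.imwrite("pics/f.png",np.vstack([cv2.resize(im[190:400,80:560],(640,280)),cv2.resize(im2[190:400,80:560],(640,280))]))
E
```

```text
t 8.5 pos [ 525.2 -356.4  122.1] psi -0.0 down [-0.  0. -1.] F [-0.1  0.1 -2.8] w 31.5
44 [(17, -10, [390.0, 245.0]), (17, 10, [392.0, 216.0]), (-2, -10, [397.0, 258.0]), (-2, 10, [399.0, 227.0]), (-20, -10, [404.0, 274.0]), (-20, 10, [407.0, 239.0]), (-63, -10, [431.0, 327.0]), (-63, 10, [436.0, 284.0])]
57.5 [(17, -10, [411.0, 245.0]), (17, 10, [413.0, 216.0]), (-2, -10, [419.0, 258.0]), (-2, 10, [422.0, 227.0]), (-20, -10, [429.0, 274.0]), (-20, 10, [433.0, 239.0]), (-63, -10, [464.0, 327.0]), (-63, 10, [470.0, 284.0])]
15.8 [(17, -10, [347.0, 245.0]), (17, 10, [347.0, 216.0]), (-2, -10, [349.0, 258.0]), (-2, 10, [350.0, 227.0]), (-20, -10, [352.0, 274.0]), (-20, 10, [353.0, 239.0]), (-63, -10, [361.0, 327.0]), (-63, 10, [363.0, 284.0])]
29 [(17, -10, [367.0, 245.0]), (17, 10, [368.0, 216.0]), (-2, -10, [371.0, 258.0]), (-2, 10, [373.0, 227.0]), (-20, -10, [376.0, 274.0]), (-20, 10, [378.0, 239.0]), (-63, -10, [394.0, 327.0]), (-63, 10, [397.0, 284.0])]
```

View pics/f.png

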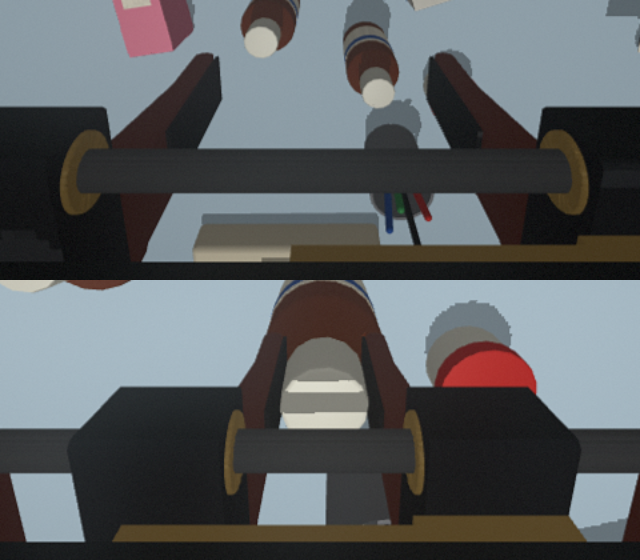

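Request:
arm_command([
  [0, -8, 0, 0],
  [0, -16, 0, 0],
  [0, -24, 0, 0],
  [0, -25, 0, 0],
  [0, -25, 0, 0],
  [0, -24, 0, 0],
  [0, -16, 0, 0],
  [0, -10, 0, 0],
  [2, 0, 8, 0],
  [4, 0, 18, 0],
  [6, 0, 30, 0],
  [6, 0, 36, 0],
  [6, 0, 36, 0],
  [6, 0, 36, 0],
  [6, 0, 36, 0],
  [6, 0, 36, 0],
  [6, 0, 36, 0],
  [6, 0, 36, 0],
  [6, 0, 32, 0],
  [6, 0, 28, 0],
])

```text
t: 10.22
ee_pos: [590.3, 14.3, 269.0]
orientation: [-1.57, 0.001, 0.003]
ft_force: [0.6, 0.3, -2.6]
width: 31.4
```

Request:
arm_command([
  [0, 0, 18, 0],
  [0, 0, 8, 0],
  [0, 0, 4, 0],
  [0, 0, 0, 0],
  [0, 0, 0, 0],
  [0, 0, 0, 0],
])

```text
t: 10.72
ee_pos: [591.2, 40.4, 270.2]
orientation: [-1.571, 0.001, -0.001]
ft_force: [0.6, 0.6, -1.8]
width: 31.5
```

```bash
python3 - <<'E'
from st import *
state(); im=get_image("wrist"); cv2.imwrite("pics/g.png",im)
for t,z in dict(amber1_mid=230,tray=5,tray_top=63,cell_left=9,cell_right=9,front_floor=9,far_leaf_tip=92,near_leaf_tip=92,gate=0,bed_end=5).items():
  print(t,[(round(d["conf"],2),np.round(d["at"]).astype(int).tolist(),np.round(onz("wrist",d["at"],z)[:2]).astype(int).tolist()) for d in tip_of("wrist",t)[:3]])
E
```

```text
t 10.72 pos [591.2  40.4 270.2] psi -0.0013 down [-0. -0. -1.] F [ 0.6  0.6 -1.8] w 31.5
amber1_mid []
tray [(0.96, [296, 165], [553, 40])]
tray_top [(0.79, [353, 172], [628, 42])]
cell_left [(0.61, [321, 135], [589, 82])]
cell_right [(0.29, [326, 138], [596, 79])]
front_floor [(0.73, [265, 167], [511, 38])]
far_leaf_tip [(0.84, [288, 30], [557, 193])]
near_leaf_tip [(0.79, [283, 34], [552, 189])]
gate [(0.83, [291, 49], [551, 191])]
bed_end []
```

View pics/g.png

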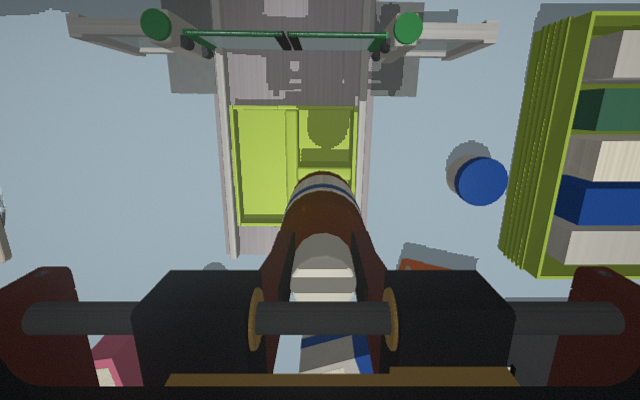

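```bash
python3 - <<'E'
from st import *
for dz in (0,25):
  def f(px,z): 
    p,d=ray("wrist",px); p=p+[0,0,dz]; return (p+d*(z-p[2])/d[2])[:2].round(1)
  print(dz,"front-lead",f((232,107),30),"front-trail",f((239,225),30),"back-lead",f((356,106),63),"posts",f((156,24),115),f((408,26),115),"front inner floor",f((240,222),9),f((238,109),9))
E
```

```text
0 front-lead [477.3 119.3] front-trail [474.2 -39.3] back-lead [630.2 120. ] posts [435.9 193.3] [671.6 191.3] front inner floor [470.  -42.6] [479.2 116.9]
25 front-lead [470.3 119.5] front-trail [467.  -48.8] back-lead [632.8 120.2] posts [424.  199.1] [677.7 197. ] front inner floor [462.9 -51.8] [472.7 116.9]
```

```bash
python3 - <<'E'
from st import *
P=np.array([591.2,40.4,270.2])
for h in (105,120):
  for oy in (-8,-4,0,4):
    g=lambda z,r:np.array([proj("wrist",P+[r*np.cos(a),oy+r*np.sin(a),z-h]) for a in np.linspace(0,6.28,60)])
    b=g(0,28);c=g(116,16);t=g(145,16);w=g(98,28)
    print(h,oy,"basefar",b[:,1].min().round(),"basew",np.ptp(b[:,0]).round(),"shoulderfar",w[:,1].min().round(),"w",np.ptp(w[:,0]).round(),"capbase far",c[:,1].min().round(),"captop far/near",t[:,1].min().round(),t[:,1].max().round(),"w",np.ptp(t[:,0]).round(), "label far z60",g(60,28)[:,1].min().round())
E
```

```text
105 -8 basefar 174.0 basew 61.0 shoulderfar 207.0 w 90.0 capbase far 238.0 captop far/near 263.0 322.0 w 67.0 label far z60 191.0
105 -4 basefar 170.0 basew 61.0 shoulderfar 201.0 w 91.0 capbase far 231.0 captop far/near 255.0 315.0 w 68.0 label far z60 186.0
105 0 basefar 165.0 basew 61.0 shoulderfar 194.0 w 91.0 capbase far 224.0 captop far/near 247.0 308.0 w 68.0 label far z60 180.0
105 4 basefar 161.0 basew 61.0 shoulderfar 188.0 w 92.0 capbase far 217.0 captop far/near 239.0 300.0 w 69.0 label far z60 175.0
120 -8 basefar 171.0 basew 58.0 shoulderfar 200.0 w 84.0 capbase far 228.0 captop far/near 249.0 303.0 w 61.0 label far z60 186.0
120 -4 basefar 167.0 basew 58.0 shoulderfar 194.0 w 84.0 capbase far 222.0 captop far/near 241.0 297.0 w 62.0 label far z60 181.0
120 0 basefar 163.0 basew 58.0 shoulderfar 188.0 w 85.0 capbase far 215.0 captop far/near 234.0 290.0 w 62.0 label far z60 176.0
120 4 basefar 158.0 basew 58.0 shoulderfar 182.0 w 85.0 capbase far 209.0 captop far/near 227.0 284.0 w 63.0 label far z60 171.0
```

Request:
arm_command([
  [0.5, 0, 8, 0],
  [0.5, 0, 14, 0],
  [0, 0, 12, 0],
  [0, 0, 7, 0],
  [0, 0, 3.5, 0],
  [0, 10, 0, 0],
  [0, 18, 0, 0],
  [0, 20, 0, 0],
  [0, 20, 0, 0],
  [0, 15, 0, 0],
  [0, 10, 0, 0],
  [0, 5, 0, 0],
  [0, 0, 0, 0],
  [0, 0, 0, 0],
])

```text
t: 12.43
ee_pos: [592.7, 85.9, 172.6]
orientation: [-1.571, -0.0, -0.0]
ft_force: [0.6, -0.5, -1.4]
width: 31.3
```

Request:
arm_command([
  [0, 5, 0, 0],
  [0, 5, 0, 0],
  [0, 5, 0, 0],
  [0, 5, 0, 0],
  [0, 5, 0, 0],
  [0, 5, 0, 0],
  [0, 3, 0, 0],
  [0, 0, 0, 0],
  [0, 0, 0, 0],
])

```text
t: 13.18
ee_pos: [592.3, 86.0, 139.1]
orientation: [-1.571, 0.0, 0.0]
ft_force: [-0.7, 0.1, -2.1]
width: 31.2
```

Request:
arm_command([
  [0, 4, 0, 0],
  [0, 4, 0, 0],
  [0, 4, 0, 0],
  [0, 3, 0, 0],
  [0, 2, 0, 0],
  [0, 0, 0, 0],
])

```text
t: 13.68
ee_pos: [592.0, 86.0, 121.7]
orientation: [-1.571, 0.001, 0.001]
ft_force: [-0.0, -0.8, -2.7]
width: 31.4
```

Request:
arm_command([
  [0, 1.5, 0, 0],
  [0, 1.5, 0, 0],
  [0, 1.5, 0, 0],
  [0, 1.5, 0, 0],
  [0, 0, 0, 0],
])

```text
t: 14.1
ee_pos: [592.2, 86.0, 116.1]
orientation: [-1.571, 0.0, 0.0]
ft_force: [-0.5, -0.9, -2.5]
width: 31.4
```

Request:
arm_command([
  [0, 1.5, 0, 0],
  [0, 1.5, 0, 0],
  [0, 1.5, 0, 0],
  [0, 0, 0, 0],
])

```text
t: 14.43
ee_pos: [592.6, 86.0, 112.1]
orientation: [-1.571, -0.0, -0.0]
ft_force: [-0.6, -0.1, 1.1]
width: 31.3
```

Request:
arm_command([
  [0, 1.5, 0, 0],
  [0, 1.5, 0, 0],
  [0, 0, 0, 0],
])

```text
t: 14.68
ee_pos: [593.5, 86.2, 112.0]
orientation: [-1.57, -0.002, -0.002]
ft_force: [-6.2, -1.1, 23.2]
width: 31.4
```

Request:
arm_command([
  [0, -2.5, 0, 0],
  [0, 0, 0, 0],
])

```text
t: 14.85
ee_pos: [592.9, 86.1, 112.2]
orientation: [-1.571, -0.001, -0.001]
ft_force: [-0.3, 0.1, -2.1]
width: 31.2
```

Request:
arm_command([
  [0, 0, 0, 0],
  [0, 0, 0, 0],
  [0, 0, 0, 0],
  [0, 0, 0, 0],
  [0, 0, 0, 0],
], gripper=75)

```text
t: 15.27
ee_pos: [592.3, 86.0, 111.1]
orientation: [-1.571, 0.0, 0.0]
ft_force: [0.1, -0.1, 0.2]
width: 61.4
```

Request:
arm_command([
  [0, -10, 0, 0],
  [0, -20, 0, 0],
  [0, -25, 0, 0],
  [0, -30, 0, 0],
  [0, -30, 0, 0],
  [0, -25, 0, 0],
  [0, -15, 0, 0],
  [0, 0, -8, 0],
  [0, 0, -20, 0],
  [0, 0, -20, 0],
  [0, 0, 0, 0],
  [0, 0, 0, 0],
])

```text
t: 16.27
ee_pos: [591.8, 37.0, 265.6]
orientation: [-1.571, 0.003, -0.0]
ft_force: [-0.0, 0.3, -0.4]
width: 65.7
```

```bash
python3 - <<'E'
from st import *
state(); im=get_image("wrist"); cv2.imwrite("pics/i.png",im)
for t,z in dict(amber1_mid=81.5,cell_left=9,cell_right=9,tray_top=63).items():
  print(t,[(round(d["conf"],2),np.round(d["at"]).astype(int).tolist(),np.round(onz("wrist",d["at"],z)[:2]).astype(int).tolist()) for d in tip_of("wrist",t)[:3]])
E
```

```text
t 16.27 pos [591.8  37.  265.6] psi -0.0019 down [-0.001  0.    -1.   ] F [-0.   0.3 -0.4] w 65.7
amber1_mid []
cell_left []
cell_right [(0.94, [322, 197], [591, -6])]
tray_top [(0.82, [353, 171], [629, 42]), (0.71, [441, 292], [753, -124])]
```

View pics/i.png

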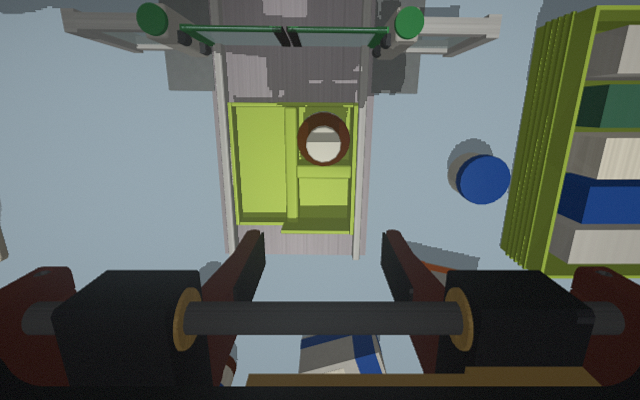

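Request:
arm_command([
  [-16, 0, -31, 0],
  [-18, 0, -35, 0],
  [-18, 0, -35, 0],
  [-18, 0, -35, 0],
  [-18, 0, -35, 0],
  [-18, 0, -35, 0],
  [-18, 0, -35, 0],
  [-18, 0, -35, 0],
  [-18, 0, -35, 0],
  [-17, 0, -33, 0],
  [0, 20, 0, 0],
  [0, 30, 0, 0],
  [0, 30, 0, 0],
  [0, 30, 0, 0],
  [0, 25, 0, 0],
  [0, 15, 0, 0],
  [0, 10, 0, 0],
  [0, 0, 0, 0],
  [0, 0, 0, 0],
], gripper=90)

```text
t: 18.1
ee_pos: [415.7, -305.9, 106.5]
orientation: [-1.571, -0.0, 0.001]
ft_force: [-0.7, 0.7, 0.0]
width: 79.1
```

Request:
arm_command([
  [0, 0, 0, 0],
  [0, 0, 0, 0],
  [0, 0, 0, 0],
  [0, 0, 0, 0],
  [0, 0, 0, 0],
  [0, 0, 0, 0],
  [0, 0, 0, 0],
  [0, 0, 0, 0],
  [0, 0, 0, 0],
  [0, 0, 0, 0],
], gripper=0)

```text
t: 18.93
ee_pos: [415.3, -306.1, 106.5]
orientation: [-1.571, 0.0, 0.0]
ft_force: [-0.9, 1.0, 1.3]
width: 31.4
```

Request:
arm_command([
  [0, -10, 0, 0],
  [0, -20, 0, 0],
  [0, -28, 0, 0],
  [0, -30, 0, 0],
  [0, -30, 0, 0],
  [0, -26, 0, 0],
  [0, -14, 0, 0],
  [0, -6, 0, 0],
  [5, 0, 8, 0],
  [10, 0, 16, 0],
  [15, 0, 25, 0],
  [17, 0, 30, 0],
  [18, 0, 32, 0],
  [18, 0, 32, 0],
  [18, 0, 32, 0],
  [18, 0, 32, 0],
  [18, 0, 31, 0],
  [17, 0, 28, 0],
  [13, 0, 20, 0],
  [7, 0, 11, 0],
])

```text
t: 20.6
ee_pos: [589.6, -5.7, 268.4]
orientation: [-1.57, 0.0, 0.004]
ft_force: [-0.1, -0.6, -1.3]
width: 31.3
```

Request:
arm_command([
  [3, 0, 5, 0],
  [0, 0, 0, 0],
  [0, 0, 0, 0],
  [0, 0, 0, 0],
  [0, 0, 0, 0],
])

```text
t: 21.02
ee_pos: [591.8, -5.2, 270.4]
orientation: [-1.571, 0.002, -0.001]
ft_force: [0.1, 0.4, -2.7]
width: 31.1
```

```bash
python3 - <<'E'
from st import *
o=state(); P=o["ee_pos"]; im=get_image("wrist"); cv2.imwrite("pics/j.png",im)
for d in silhouettes("wrist","amber1_mid")[:3]:
  ys,xs=np.where(d["pixels"]); print(round(d["conf"],2),"rows",ys.min(),ys.max(),"cols",xs.min(),xs.max())
h=106
for oy in (-6,-3,0,3):
    g=lambda z,r:np.array([proj("wrist",P+[r*np.cos(a),oy+r*np.sin(a),z-h]) for a in np.linspace(0,6.28,60)])
    print(oy,"basefar",g(0,28)[:,1].min().round(),"capbase far",g(116,16)[:,1].min().round())
# cap base: profile along col 322
print(im[150:260:3,322].tolist())
E
```

```text
t 21.02 pos [591.8  -5.2 270.4] psi -0.0016 down [-0. -0. -1.] F [ 0.1  0.4 -2.7] w 31.1
0.79 rows 69 124 cols 296 349
0.49 rows 63 200 cols 225 358
-6 basefar 171.0 capbase far 232.0
-3 basefar 168.0 capbase far 227.0
0 basefar 164.0 capbase far 222.0
3 basefar 161.0 capbase far 217.0
[[91, 200, 177], [93, 200, 177], [95, 203, 180], [93, 203, 179], [94, 202, 179], [92, 201, 179], [56, 117, 110], [54, 70, 82], [103, 115, 117], [103, 115, 117], [84, 76, 71], [87, 74, 62], [82, 98, 106], [28, 44, 61], [29, 46, 61], [26, 43, 62], [28, 46, 66], [28, 45, 67], [31, 47, 71], [30, 45, 68], [27, 42, 65], [30, 43, 67], [30, 42, 65], [26, 41, 64], [30, 43, 66], [31, 43, 66], [92, 99, 102], [99, 106, 107], [96, 105, 105], [98, 105, 107], [97, 105, 105], [96, 103, 106], [98, 105, 107], [113, 122, 122], [114, 122, 122], [113, 121, 123], [113, 122, 123]]
```

Request:
arm_command([
  [0.4, 0, 3, 0],
  [0, 10, 0, 0],
  [0, 18, 0, 0],
  [0, 22, 0, 0],
  [0, 22, 0, 0],
  [0, 16, 0, 0],
  [0, 8, 0, 0],
  [0, 5, 0, 0],
  [0, 5, 0, 0],
  [0, 5, 0, 0],
  [0, 5, 0, 0],
  [0, 5, 0, 0],
  [0, 0, 0, 0],
  [0, 0, 0, 0],
])

```text
t: 22.28
ee_pos: [592.8, -1.0, 149.4]
orientation: [-1.571, 0.0, 0.0]
ft_force: [0.6, 0.3, -1.9]
width: 31.3
```

Request:
arm_command([
  [0, 4, 0, 0],
  [0, 4, 0, 0],
  [0, 4, 0, 0],
  [0, 4, 0, 0],
  [0, 4, 0, 0],
  [0, 4, 0, 0],
  [0, 3, 0, 0],
  [0, 2, 0, 0],
  [0, 0, 0, 0],
])

```text
t: 23.03
ee_pos: [592.4, -1.0, 119.8]
orientation: [-1.571, 0.001, 0.001]
ft_force: [0.1, -0.2, -2.1]
width: 31.4
```

Request:
arm_command([
  [0, 1.5, 0, 0],
  [0, 1.5, 0, 0],
  [0, 0, 0, 0],
])

```text
t: 23.28
ee_pos: [592.7, -1.0, 117.2]
orientation: [-1.571, 0.0, 0.0]
ft_force: [-0.1, 0.6, -1.8]
width: 31.6
```

Request:
arm_command([
  [0, 1.2, 0, 0],
  [0, 1.2, 0, 0],
  [0, 0, 0, 0],
])

```text
t: 23.53
ee_pos: [593.0, -1.0, 115.5]
orientation: [-1.571, -0.0, -0.0]
ft_force: [-1.6, -0.3, 2.1]
width: 31.6
```

Request:
arm_command([
  [0, 1, 0, 0],
  [0, 1, 0, 0],
  [0, 0, 0, 0],
])

```text
t: 23.78
ee_pos: [593.4, -1.0, 115.4]
orientation: [-1.571, -0.001, -0.001]
ft_force: [-6.0, -0.7, 18.5]
width: 31.3
```

Request:
arm_command([
  [0, -1.8, 0, 0],
  [0, 0, 0, 0],
])

```text
t: 23.95
ee_pos: [593.2, -1.0, 115.4]
orientation: [-1.571, -0.001, -0.001]
ft_force: [-2.1, 0.9, 10.2]
width: 31.2
```

Request:
arm_command([
  [0, 0, 0, 0],
  [0, 0, 0, 0],
  [0, 0, 0, 0],
  [0, 0, 0, 0],
  [0, 0, 0, 0],
], gripper=75)

```text
t: 24.37
ee_pos: [592.7, -1.0, 114.5]
orientation: [-1.571, 0.0, 0.0]
ft_force: [-0.7, -0.0, -0.2]
width: 61.0
```

Request:
arm_command([
  [0, -10, 0, 0],
  [0, -20, 0, 0],
  [0, -25, 0, 0],
  [0, -30, 0, 0],
  [0, -25, 0, 0],
  [0, -15, 0, 0],
  [3, 0, -30, 0],
  [4, 0, -37, 0],
  [4, 0, -37, 0],
  [4, 0, -37, 0],
  [4, 0, -37, 0],
  [4, 0, -37, 0],
  [8, 0, -40, 0],
])

```text
t: 25.45
ee_pos: [623.3, -257.5, 240.7]
orientation: [-1.571, -0.0, 0.0]
ft_force: [0.9, -0.4, -0.6]
width: 65.7
```

Request:
arm_command([
  [0, 0, 0, 0.1162],
  [0, 0, 0, 0.1162],
  [0, 0, 0, 0.1162],
  [0, 0, 0, 0.1162],
  [0, 0, 0, 0.1162],
  [0, 0, 0, 0.1162],
  [0, 0, 0, 0.1162],
  [0, 0, 0, 0.1162],
  [0, 0, 0, 0.1162],
  [0, 0, 0, 0.1162],
  [0, 0, 0, 0.1162],
  [0, 0, 0, 0],
  [0, 0, 0, 0],
], gripper=100)

```text
t: 26.53
ee_pos: [623.8, -256.0, 240.3]
orientation: [-1.335, 0.988, -0.989]
ft_force: [0.2, -0.5, -0.3]
width: 87.7
```

```bash
python3 - <<'E'
from st import *
o=state(); im=get_image("wrist"); cv2.imwrite("pics/k.png",im)
for c in("wrist","scene","side"):
  if c!="wrist": get_image(c)
  print(c,[(round(d["conf"],2),np.round(d["at"]).astype(int).tolist(),np.round(onz(c,d["at"],37.5)[:2]).astype(int).tolist()) for d in tip_of(c,"carton_mid")[:3]])
print([(round(d["conf"],2),np.round(onz("scene",d["at"],81.5)).astype(int).tolist()) for d in tip_of("scene","amber1_mid")],[(round(d["conf"],2),np.round(onz("side",d["at"],81.5)).astype(int).tolist()) for d in tip_of("side","amber1_mid")])
E
```

```text
t 26.53 pos [ 623.8 -256.   240.3] psi -1.2747 down [ 0. -0. -1.] F [ 0.2 -0.5 -0.3] w 87.7
wrist [(0.98, [278, 396], [277, -290])]
scene [(0.92, [277, 247], [624, -253]), (0.79, [221, 197], [278, -287])]
side [(0.89, [276, 313], [270, -295]), (0.62, [384, 235], [620, -254])]
[(0.77, [596, 88, 82])] [(0.62, [586, 85, 82])]
```

View pics/k.png

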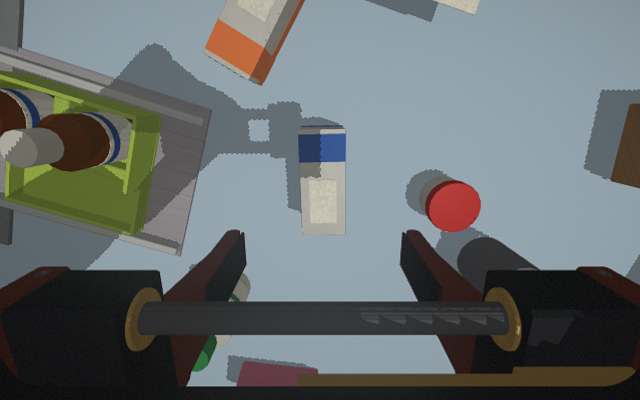

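```bash
python3 - <<'E'
from st import *
o=get_obs();M=R.from_rotvec(o["orientation"]).as_matrix();P=o["ee_pos"]
for dz in(0,13,27):
  def f(px,z):
    p,d=ray("wrist",px);p=p+[0,0,dz];q=p+d*(z-p[2])/d[2];return np.round((M.T@(q-P))[[0,2]],1)
  print(dz,[f(q,75).tolist() for q in((299,128),(345,128),(346,234),(302,234))])
E
```

```text
0 [[-24.4, 56.7], [23.8, 56.6], [27.1, -62.7], [-23.6, -62.6]]
13 [[-25.3, 56.0], [24.7, 55.9], [28.2, -68.1], [-24.5, -68.0]]
27 [[-26.4, 55.2], [25.7, 55.1], [29.3, -73.8], [-25.5, -73.7]]
```

```bash
python3 - <<'E'
from st import *
x=np.array([.351,.936,0]);zt=np.array([-.936,.351,0]);P=np.array([219.2,584.7,0])
for c in("scene","side"):
  for s in(-1,1):
    for k in(44,57):
      print(c,s*k,[(z,np.round(proj(c,P+s*k*x+[0,0,z]),1).tolist()) for z in(196,213,225,276,305)])
E
```

```text
scene -44 [(196, [384.2, 96.6]), (213, [384.5, 92.8]), (225, [384.7, 90.1]), (276, [385.6, 78.5]), (305, [386.1, 71.7])]
scene -57 [(196, [381.4, 96.9]), (213, [381.7, 93.1]), (225, [381.9, 90.5]), (276, [382.8, 78.8]), (305, [383.3, 72.0])]
scene 44 [(196, [402.5, 94.5]), (213, [402.9, 90.8]), (225, [403.2, 88.1]), (276, [404.5, 76.6]), (305, [405.2, 69.8])]
scene 57 [(196, [405.2, 94.2]), (213, [405.6, 90.5]), (225, [405.9, 87.8]), (276, [407.2, 76.3]), (305, [408.0, 69.6])]
side -44 [(196, [108.2, 112.7]), (213, [106.6, 107.5]), (225, [105.4, 103.8]), (276, [100.2, 87.4]), (305, [97.2, 77.7])]
side -57 [(196, [107.7, 114.4]), (213, [106.1, 109.2]), (225, [104.9, 105.4]), (276, [99.7, 88.9]), (305, [96.6, 79.2])]
side 44 [(196, [111.4, 102.1]), (213, [109.9, 97.1]), (225, [108.8, 93.5]), (276, [104.0, 77.8]), (305, [101.1, 68.5])]
side 57 [(196, [111.9, 100.7]), (213, [110.3, 95.7]), (225, [109.3, 92.1]), (276, [104.5, 76.5]), (305, [101.7, 67.2])]
```

Request:
arm_command([
  [0.7, 0, -3, 0],
  [0, 30, 0, 0],
  [0, 35, 0, 0],
  [0, 35, 0, 0],
  [0, 30, 0, 0],
  [0, 25, 0, 0],
  [0, 15, 0, 0],
  [0, 10, 0, 0],
  [0, 5, 0, 0],
  [0, 0, 0, 0],
  [0, 0, 0, 0],
])

```text
t: 27.85
ee_pos: [622.0, -257.9, 56.0]
orientation: [-1.333, 0.989, -0.992]
ft_force: [-0.9, 0.2, 0.9]
width: 87.9
```

Request:
arm_command([
  [0, 0, 0, 0],
  [0, 0, 0, 0],
  [0, 0, 0, 0],
  [0, 0, 0, 0],
  [0, 0, 0, 0],
  [0, 0, 0, 0],
  [0, 0, 0, 0],
  [0, 0, 0, 0],
  [0, 0, 0, 0],
], gripper=0)

```text
t: 28.6
ee_pos: [621.2, -257.5, 55.0]
orientation: [-1.333, 0.991, -0.991]
ft_force: [0.4, 0.1, 2.0]
width: 49.7
```

Request:
arm_command([
  [0, -8, 0, 0],
  [0, -15, 0, 0],
  [0, -22, 0, 0],
  [0, -25, 0, 0],
  [0, -25, 0, -0.1159],
  [0, -25, 0, -0.1159],
  [0, -20, 0, -0.1159],
  [0, -15, 0, -0.1159],
  [0, -10, 0, -0.1159],
  [0, -5, 0, -0.1159],
  [0, 0, 0, -0.1159],
  [0, 0, 0, -0.1159],
  [0, 0, 0, -0.1159],
  [0, 0, 0, -0.1159],
  [0, 0, 0, -0.1159],
  [0, 0, 0, 0],
])

```text
t: 29.93
ee_pos: [621.1, -257.6, 226.0]
orientation: [-1.571, -0.001, -0.0]
ft_force: [0.1, 0.0, -0.9]
width: 49.6
```

Request:
arm_command([
  [-4, 0, 10, 0],
  [-8, 0, 20, 0],
  [-12, 0, 32, 0],
  [-13, 0, 35, 0],
  [-13, 0, 35, 0],
  [-13, 0, 35, 0],
  [-13, 0, 35, 0],
  [-12, 0, 33, 0],
  [-11, 0, 28, 0],
  [-8, 0, 20, 0],
  [-4, 0, 10, 0],
  [-1, 0, 3, 0],
  [0, 0, 0, 0],
  [0, 0, 0, 0],
  [0, 0, 0, 0],
])

```text
t: 31.18
ee_pos: [510.6, 37.9, 224.8]
orientation: [-1.571, 0.004, -0.004]
ft_force: [-0.6, 0.1, -1.1]
width: 50.2
```

```bash
python3 - <<'E'
from st import *
o=state(); P=o["ee_pos"]; im=get_image("wrist"); cv2.imwrite("pics/l.png",im)
for dz,b in((0,225.5-55-0),):
  for z in(0,75): print("carton model corners z",z,[np.round(proj("wrist",P+[x,y,z-55])).tolist() for x,y in((-25,-60),(25,-60),(25,60),(-25,60))])
for X,Y in((551.5,38),):
  print("front comp floor",[np.round(proj("wrist",[X-42+x,Y+y,9])).tolist() for x,y in((-33,-76),(33,-76),(33,76),(-33,76))])
  print("front wall top outer/leading corner",np.round(proj("wrist",[X-80,Y+81.5,30])),np.round(proj("wrist",[X-80,Y-81.5,30])), "back lead",np.round(proj("wrist",[X+80,Y+81.5,63])))
for t,z in dict(tray=5,front_floor=9,tray_top=63).items():
  print(t,[(round(d["conf"],2),np.round(d["at"]).astype(int).tolist(),np.round(onz("wrist",d["at"],z)[:2]).astype(int).tolist()) for d in tip_of("wrist",t)[:3]])
E
```

```text
t 31.18 pos [510.6  37.9 224.8] psi -0.005 down [ 0. -0. -1.] F [-0.6  0.1 -1.1] w 50.2
carton model corners z 0 [[292.0, 282.0], [354.0, 282.0], [357.0, 131.0], [287.0, 132.0]]
carton model corners z 75 [[280.0, 351.0], [366.0, 350.0], [374.0, 142.0], [269.0, 142.0]]
front comp floor [[297.0, 228.0], [347.0, 228.0], [349.0, 108.0], [293.0, 108.0]]
front wall top outer/leading corner [287. 103.] [292. 238.] back lead [441. 102.]
tray [(0.48, [405, 144], [612, 71])]
front_floor []
tray_top [(0.85, [432, 178], [629, 41])]
```

View pics/l.png

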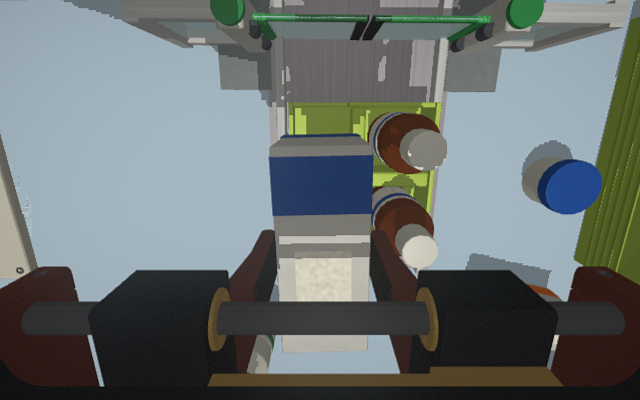

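Request:
arm_command([
  [-1, 0, 4, 0.0],
  [0, 12, 0, 0],
  [0, 22, 0, 0],
  [0, 25, 0, 0],
  [0, 22, 0, 0],
  [0, 16, 0, 0],
  [0, 10, 0, 0],
  [0, 6, 0, 0],
  [0, 5, 0, 0],
  [0, 4, 0, 0],
  [0, 0, 0, 0],
  [0, 0, 0, 0],
])

```text
t: 32.38
ee_pos: [509.5, 42.9, 103.2]
orientation: [-1.571, 0.002, -0.003]
ft_force: [0.1, -0.3, -0.3]
width: 49.8
```

Request:
arm_command([
  [0, 4, 0, 0],
  [0, 4, 0, 0],
  [0, 4, 0, 0],
  [0, 4, 0, 0],
  [0, 4, 0, 0],
  [0, 0, 0, 0],
])

```text
t: 32.88
ee_pos: [508.5, 42.8, 81.8]
orientation: [-1.571, 0.004, -0.001]
ft_force: [0.1, -0.3, -1.1]
width: 49.6
```

Request:
arm_command([
  [0, 3, 0, 0],
  [0, 3, 0, 0],
  [0, 2, 0, 0],
  [0, 0, 0, 0],
])

```text
t: 33.22
ee_pos: [508.8, 42.8, 74.3]
orientation: [-1.571, 0.003, -0.002]
ft_force: [-0.3, 0.1, -1.0]
width: 49.7
```

Request:
arm_command([
  [0, 2, 0, 0],
  [0, 2, 0, 0],
  [0, 1.5, 0, 0],
  [0, 0, 0, 0],
])

```text
t: 33.55
ee_pos: [508.9, 42.8, 69.0]
orientation: [-1.571, 0.003, -0.002]
ft_force: [0.7, 0.3, -1.4]
width: 49.9
```

Request:
arm_command([
  [0, 1.3, 0, 0],
  [0, 1.3, 0, 0],
  [0, 0, 0, 0],
])

```text
t: 33.8
ee_pos: [509.0, 42.8, 66.5]
orientation: [-1.571, 0.003, -0.002]
ft_force: [-0.3, -0.0, -0.6]
width: 49.7
```

Request:
arm_command([
  [0, 1.2, 0, 0],
  [0, 1.2, 0, 0],
  [0, 0, 0, 0],
])

```text
t: 34.05
ee_pos: [509.6, 42.9, 64.5]
orientation: [-1.571, 0.002, -0.004]
ft_force: [-1.5, 0.3, 1.6]
width: 49.8
```

Request:
arm_command([
  [0, 0, 0, 0],
  [0, 0, 0, 0],
])

```text
t: 34.22
ee_pos: [509.3, 42.9, 64.5]
orientation: [-1.571, 0.002, -0.003]
ft_force: [-0.9, -0.4, 1.8]
width: 50.0
```

Request:
arm_command([
  [0, 0, 0, 0],
  [0, 0, 0, 0],
  [0, 0, 0, 0],
  [0, 0, 0, 0],
], gripper=77)

```text
t: 34.55
ee_pos: [509.3, 42.8, 64.5]
orientation: [-1.571, 0.002, -0.003]
ft_force: [-2.3, -0.4, 4.8]
width: 67.4
```

Request:
arm_command([
  [0, -8, 0, 0],
  [0, -15, 0, 0],
  [0, -22, 0, 0],
  [0, -25, 0, 0],
  [0, -25, 0, 0],
  [0, -22, 0, 0],
  [0, -13, 0, 0],
  [1, 0, -10, 0],
  [1, 0, -25, 0],
  [2, 0, -30, 0],
  [2, 0, -30, 0],
  [2, 0, -28, 0],
  [0, 0, 0, 0],
])

```text
t: 35.63
ee_pos: [516.2, -84.3, 193.3]
orientation: [-1.572, 0.006, -0.004]
ft_force: [0.6, 0.8, 0.4]
width: 67.9
```

Request:
arm_command([
  [0, 0, 0, -0.1208],
  [0, 0, 0, -0.1208],
  [0, 0, 0, -0.1208],
  [0, 0, 0, -0.1208],
  [0, 0, 0, -0.1208],
  [0, 0, 0, -0.1208],
  [0, 0, 0, -0.1208],
  [0, 0, 0, -0.1208],
  [0, 0, 0, -0.1208],
  [0, 0, 0, -0.1208],
  [0, 0, 0, -0.1208],
  [0, 0, 0, -0.1208],
  [0, 0, 0, -0.1208],
  [0, 0, 0, 0],
  [0, 0, 0, 0],
], gripper=0)

```text
t: 36.88
ee_pos: [516.0, -80.1, 193.5]
orientation: [-1.211, -1.203, 1.204]
ft_force: [0.0, 0.2, -1.6]
width: 0.5
```

```bash
python3 - <<'E'
from st import *
o=state()
ims={c:get_image(c) for c in("scene","side","wrist")}
for c in ims:
  for t,z in dict(tray=5,carton_mid=46.5,amber1_mid=81.5,gate=0).items():
    print(c,t,[(round(d["conf"],2),np.round(onz(c,d["at"],z)[:2]).astype(int).tolist()) for d in tip_of(c,t)[:3]])
cr=lambda a,x,y,w,h,W,H:cv2.resize(a[y:y+h,x:x+w],(W,H),interpolation=cv2.INTER_CUBIC)
cv2.imwrite("pics/m.png",np.vstack([np.hstack([cr(ims["scene"],280,140,140,105,400,300),cr(ims["side"],230,130,140,105,400,300)]),cr(ims["wrist"],0,0,640,240,800,300)]))
E
```

```text
t 36.88 pos [516.  -80.1 193.5] psi 1.5635 down [-0.002  0.    -1.   ] F [ 0.   0.2 -1.6] w 0.5
scene tray [(0.72, [557, 32])]
scene carton_mid [(0.91, [503, 41]), (0.87, [279, -304]), (0.66, [613, -510])]
scene amber1_mid [(0.58, [604, 85])]
scene gate [(0.62, [552, 177]), (0.57, [566, 96])]
side tray [(0.56, [549, 40]), (0.41, [563, 400]), (0.15, [544, 175])]
side carton_mid [(0.83, [261, -289]), (0.62, [501, 53])]
side amber1_mid [(0.58, [595, 71])]
side gate [(0.72, [557, 187]), (0.17, [549, -95])]
wrist tray [(0.79, [550, 40])]
wrist carton_mid []
wrist amber1_mid [(0.8, [594, 83])]
wrist gate [(0.85, [553, 186])]
```

View pics/m.png

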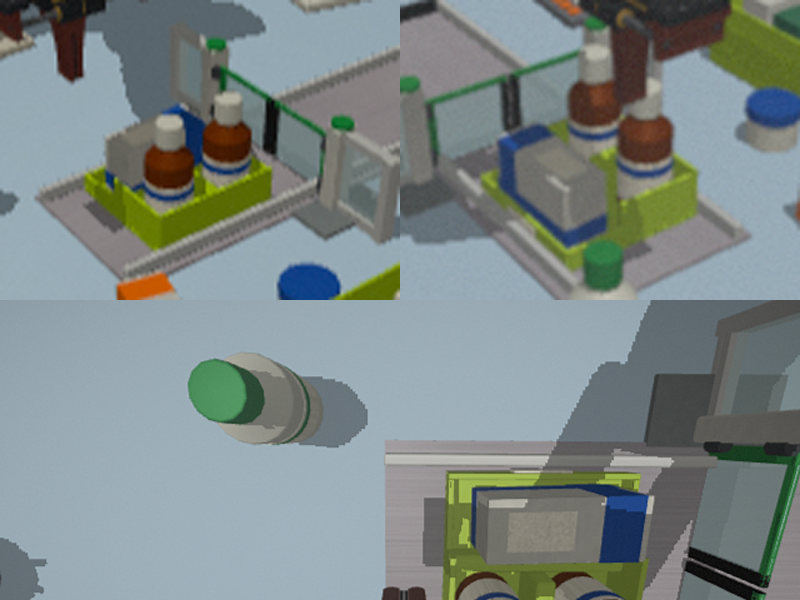

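Request:
arm_command([
  [0, 25, 0, 0.0],
  [0, 35, 0, 0],
  [0, 35, 0, 0],
  [0, 30, 0, 0],
  [0, 20, 0, 0],
  [0, 10, 0, 0],
  [0, 6, 0, 0],
  [0, 0, 0, 0],
  [0, 0, 0, 0],
])

```text
t: 38.38
ee_pos: [517.4, -80.3, 34.0]
orientation: [-1.212, -1.207, 1.206]
ft_force: [0.0, 0.2, 0.8]
width: 0.6
```

Request:
arm_command([
  [0, 5, 0, 0],
  [0, 5, 0, 0],
  [0, 4, 0, 0],
  [0, 3, 0, 0],
  [0, 2, 0, 0],
  [0, 0, 0, 0],
])

```text
t: 38.88
ee_pos: [516.4, -80.1, 13.9]
orientation: [-1.21, -1.206, 1.207]
ft_force: [-0.3, 0.1, 0.8]
width: 0.5
```

Request:
arm_command([
  [0, 2, 0, 0],
  [0, 2, 0, 0],
  [0, 1.5, 0, 0],
  [5, 0, 0, 0],
  [5, 0, 0, 0],
  [4, 0, 0, 0],
  [4, 0, 0, 0],
  [0, 0, 0, 0],
])

```text
t: 39.55
ee_pos: [516.7, -61.3, 8.8]
orientation: [-1.21, -1.207, 1.207]
ft_force: [-0.8, -0.3, 0.2]
width: 0.6
```

Request:
arm_command([
  [3, 0, 0, 0],
  [3, 0, 0, 0],
  [3, 0, 0, 0],
  [3, 0, 0, 0],
  [3, 0, 0, 0],
])

```text
t: 39.97
ee_pos: [516.6, -47.3, 8.8]
orientation: [-1.211, -1.206, 1.207]
ft_force: [-1.3, -4.6, 0.4]
width: 0.2
```

Request:
arm_command([
  [4, 0, 0, 0],
  [5, 0, 0, 0],
  [5, 0, 0, 0],
  [5, 0, 0, 0],
  [5, 0, 0, 0],
  [5, 0, 0, 0],
  [5, 0, 0, 0],
  [5, 0, 0, 0],
  [5, 0, 0, 0],
  [3, 0, 0, 0],
])

```text
t: 40.8
ee_pos: [516.3, -0.4, 8.8]
orientation: [-1.21, -1.205, 1.208]
ft_force: [-2.0, -7.8, 1.7]
width: 0.1
```

```bash
cat > chk.py <<'E'
from st import *
o=state()
for c in("scene","side"):
  get_image(c)
  for t,z in dict(tray=5,carton_mid=46.5,amber1_mid=81.5,near_leaf_tip=92,far_leaf_tip=92).items():
    print(c,t,[(round(d["conf"],2),np.round(onz(c,d["at"],z)[:2]).astype(int).tolist()) for d in tip_of(c,t)[:2]])
E
python3 chk.py
```

```text
t 40.8 pos [ 5.163e+02 -4.000e-01  8.800e+00] psi 1.5674 down [-0.001 -0.001 -1.   ] F [-2.  -7.8  1.7] w 0.1
scene tray [(0.61, [550, 96]), (0.37, [454, 275])]
scene carton_mid [(0.92, [279, -295]), (0.63, [523, 99])]
scene amber1_mid [(0.75, [602, 125]), (0.21, [586, 35])]
scene near_leaf_tip [(0.63, [727, -448]), (0.42, [544, 180])]
scene far_leaf_tip [(0.54, [566, 178])]
side tray [(0.93, [548, 80])]
side carton_mid [(0.83, [266, -296]), (0.57, [508, 93])]
side amber1_mid []
side near_leaf_tip [(0.64, [534, 168])]
side far_leaf_tip [(0.63, [552, 191])]
```

Request:
arm_command([
  [4, 0, 0, 0],
  [5, 0, 0, 0],
  [5, 0, 0, 0],
  [5, 0, 0, 0],
  [5, 0, 0, 0],
  [5, 0, 0, 0],
  [5, 0, 0, 0],
  [5, 0, 0, 0],
  [5, 0, 0, 0],
  [5, 0, 0, 0],
  [5, 0, 0, 0],
  [5, 0, 0, 0],
  [5, 0, 0, 0],
  [5, 0, 0, 0],
  [5, 0, 0, 0],
  [5, 0, 0, 0],
  [5, 0, 0, 0],
  [5, 0, 0, 0],
  [5, 0, 0, 0],
  [5, 0, 0, 0],
])

```text
t: 43.07
ee_pos: [516.1, 97.8, 8.7]
orientation: [-1.21, -1.204, 1.209]
ft_force: [-3.0, -9.1, 4.2]
width: 0.5
```

```bash
python3 chk.py
```

```text
t 43.07 pos [516.1  97.8   8.7] psi 1.5673 down [-0.003 -0.002 -1.   ] F [-3.  -9.1  4.2] w 0.5
scene tray [(0.93, [542, 203]), (0.16, [806, 35])]
scene carton_mid [(0.85, [273, -290]), (0.58, [498, 190])]
scene amber1_mid [(0.6, [805, -166]), (0.59, [586, 251])]
scene near_leaf_tip [(0.55, [479, 285]), (0.39, [646, 155])]
scene far_leaf_tip [(0.43, [633, 284])]
side tray [(0.78, [544, 172]), (0.29, [790, 10])]
side carton_mid [(0.91, [272, -287])]
side amber1_mid []
side near_leaf_tip [(0.6, [460, 79])]
side far_leaf_tip []
```

Leaves are opening; continue.

Request:
arm_command([
  [4, 0, 0, 0],
  [5, 0, 0, 0],
  [5, 0, 0, 0],
  [5, 0, 0, 0],
  [5, 0, 0, 0],
  [5, 0, 0, 0],
  [5, 0, 0, 0],
  [5, 0, 0, 0],
  [5, 0, 0, 0],
  [5, 0, 0, 0],
  [5, 0, 0, 0],
  [5, 0, 0, 0],
  [5, 0, 0, 0],
  [5, 0, 0, 0],
  [5, 0, 0, 0],
  [5, 0, 0, 0],
  [5, 0, 0, 0],
  [5, 0, 0, 0],
  [5, 0, 0, 0],
  [5, 0, 0, 0],
])

```text
t: 45.33
ee_pos: [517.0, 197.1, 8.6]
orientation: [-1.211, -1.205, 1.208]
ft_force: [-3.0, -8.1, 2.6]
width: 0.3
```

Request:
arm_command([
  [5, 0, 0, 0],
  [5, 0, 0, 0],
  [5, 0, 0, 0],
  [5, 0, 0, 0],
  [5, 0, 0, 0],
  [5, 0, 0, 0],
  [5, 0, 0, 0],
  [5, 0, 0, 0],
  [5, 0, 0, 0],
  [5, 0, 0, 0],
  [5, 0, 0, 0],
  [5, 0, 0, 0],
  [5, 0, 0, 0],
  [5, 0, 0, 0],
  [5, 0, 0, 0],
  [4, 0, 0, 0],
  [3, 0, 0, 0],
  [2, 0, 0, 0],
  [0, 0, 0, 0],
])

```text
t: 46.92
ee_pos: [517.2, 281.1, 8.6]
orientation: [-1.211, -1.205, 1.209]
ft_force: [-2.5, -5.9, 2.9]
width: 0.6
```

```bash
python3 chk.py
```

```text
t 46.92 pos [517.2 281.1   8.6] psi 1.5673 down [-0.002 -0.002 -1.   ] F [-2.5 -5.9  2.9] w 0.6
scene tray [(0.6, [552, 355])]
scene carton_mid [(0.91, [294, -296]), (0.67, [507, 381])]
scene amber1_mid [(0.68, [591, 420])]
scene near_leaf_tip [(0.93, [506, 255])]
scene far_leaf_tip [(0.57, [866, -44]), (0.43, [630, 294])]
side tray [(0.82, [556, 350])]
side carton_mid [(0.84, [270, -292]), (0.75, [504, 376])]
side amber1_mid [(0.4, [489, 72])]
side near_leaf_tip [(0.41, [498, 268])]
side far_leaf_tip [(0.84, [620, 277])]
```

Request:
arm_command([
  [3, 0, 0, 0],
  [4, 0, 0, 0],
  [4, 0, 0, 0],
  [4, 0, 0, 0],
  [4, 0, 0, 0],
  [3, 0, 0, 0],
  [2, 0, 0, 0],
  [0, 0, 0, 0],
  [-2, 0, 0, 0],
  [0, 0, 0, 0],
  [0, -5, 0, 0],
  [0, -10, 0, 0],
  [0, -20, 0, 0],
  [0, -25, 0, 0],
  [0, -25, 0, 0],
  [0, -25, 0, 0],
  [0, -25, 0, 0],
  [0, -25, 0, 0],
  [0, -20, 0, 0],
  [0, 0, 0, 0],
])

```text
t: 49.18
ee_pos: [520.7, 305.5, 194.5]
orientation: [-1.213, -1.215, 1.199]
ft_force: [0.6, 0.7, -1.0]
width: 0.6
```

```bash
python3 chk.py; python3 - <<'E'
from st import *
get_image("wrist"); 
for t,z in dict(tray=5,carton_mid=46.5,amber1_mid=81.5,near_leaf_tip=92,far_leaf_tip=92,gate=0).items():
  print(t,[(round(d["conf"],2),np.round(onz("wrist",d["at"],z)[:2]).astype(int).tolist()) for d in tip_of("wrist",t)[:2]])
E
```

```text
t 49.18 pos [520.7 305.5 194.5] psi 1.5672 down [ 0.008  0.005 -1.   ] F [ 0.6  0.7 -1. ] w 0.6
scene tray [(0.75, [552, 405])]
scene carton_mid [(0.89, [277, -296]), (0.58, [514, 400])]
scene amber1_mid [(0.92, [599, 422]), (0.43, [534, 201])]
scene near_leaf_tip []
scene far_leaf_tip []
side tray [(0.76, [541, 379]), (0.5, [546, 468])]
side carton_mid [(0.57, [269, -299]), (0.55, [504, 395])]
side amber1_mid [(0.88, [599, 417])]
side near_leaf_tip [(0.95, [555, 186]), (0.63, [484, 326])]
side far_leaf_tip [(0.77, [555, 200])]
tray [(0.79, [557, 393])]
carton_mid []
amber1_mid [(0.94, [603, 433])]
near_leaf_tip [(0.55, [552, 188])]
far_leaf_tip [(0.76, [556, 190])]
gate [(0.86, [550, 187])]
```

Request:
arm_command([
  [0, -10, 0, 0],
  [0, -10, 0, 0],
  [0, 0, 0, 0],
  [0, 0, 0, 0],
  [0, 0, 0, 0],
  [0, 0, 0, 0],
  [0, 0, 0, 0],
  [0, 0, 0, 0],
  [0, 0, 0, 0],
  [0, 0, 0, 0],
  [0, 0, 0, 0],
  [0, 0, 0, 0],
])

```text
t: 51.13
ee_pos: [518.1, 303.8, 208.7]
orientation: [-1.211, -1.206, 1.207]
ft_force: [0.4, -0.5, -0.7]
width: 0.3
```

```bash
python3 - <<'E'
from st import *
state()
for c in("scene","side"):
  im=get_image(c).astype(int); B,G,Rr=im[...,0],im[...,1],im[...,2]
  m=((Rr>1.5*G)&(Rr>1.8*B)&(Rr>40)).astype(np.uint8)
  n,l,s,ce=cv2.connectedComponentsWithStats(m)
  x0,y0=proj(c,[593,396,80])
  print(c,[(s[i].tolist(),ce[i].round().tolist()) for i in range(1,n) if s[i,4]>15 and abs(ce[i]-[x0,y0]).max()<45])
  print(" expect z85..118 axis",[[np.round(proj(c,[593,394+d,z])).tolist() for z in(9,85,118,154)] for d in(42.5,-42.5)])
  print(" carton",[(round(d["conf"],2),cv2.boundingRect(d["pixels"].astype(np.uint8))) for d in silhouettes(c,"carton_mid")[:3]], "expect",np.round(proj(c,[510,396,46])))
E
```

```text
t 51.13 pos [518.1 303.8 208.7] psi 1.5671 down [-0. -0. -1.] F [ 0.4 -0.5 -0.7] w 0.3
scene [([392, 111, 11, 20, 152], [396.0, 120.0]), ([425, 153, 16, 12, 155], [433.0, 159.0]), ([408, 159, 16, 13, 167], [416.0, 165.0])]
 expect z85..118 axis [[[429.0, 177.0], [432.0, 160.0], [433.0, 152.0], [434.0, 144.0]], [[413.0, 184.0], [416.0, 167.0], [417.0, 159.0], [418.0, 150.0]]]
 carton [(0.84, (200, 180, 40, 35)), (0.61, (392, 150, 32, 24))] expect [407. 164.]
side [([236, 118, 25, 22, 256], [249.0, 129.0]), ([278, 124, 15, 11, 50], [285.0, 129.0])]
 expect z85..118 axis [[[243.0, 145.0], [241.0, 126.0], [240.0, 117.0], [239.0, 107.0]], [[255.0, 154.0], [253.0, 134.0], [252.0, 125.0], [251.0, 115.0]]]
 carton [(0.74, (247, 280, 58, 67)), (0.73, (213, 130, 28, 32)), (0.49, (196, 132, 157, 107))] expect [226. 146.]
```

Both bottles and the carton are where the model predicts, and the leaves are shut. Handing in.

```bash
python3 -c "
from workcell import close_job
print(close_job())"
```

```text
the job is handed in; nothing more can be done
None
```

The tray is loaded, pushed through the gate and handed in at about 51 s of the 72 s allowed. No verdict is reported.

**What I did**
- I stood both amber bottles in the back cells, held by their caps, then stood the blue carton lengthwise in the front compartment. Each was lowered until the force reading showed it touching the floor.
- I pushed the tray through with the closed fingers low on its trailing front wall. The push took under 10 N.
- I backed the fingers off 2 mm and drew them straight up, clear of the leaves.

**Last checks**
- **Tray:** its centre is about 205 mm past the gate, with network readings of 379–405 mm against 394 mm expected. One low-confidence detection at 468 mm I took as false.
- **Leaves:** both tips read at the shut line in the side and wrist cameras. The scene camera did not detect them.
- **Bottles:** both amber patches sit within about 2 px of the expected upright positions in the scene view. In the side view they merge into one patch at the right place.
- **Carton:** found in the front compartment in both views, with its centre within about 8 mm of its place along the tray.
- **Robot:** it touched nothing at the end. I did not move any bystander knowingly, but I did not re-measure them all afterwards.

**What disagreed or went wrong**
- The real fingertips stood about 25–30 mm higher than the stated tip reach implies. The first grip closed on the bottle's shoulder and slid up to the cap. The bottle stayed upright, and I corrected later grips for the offset.
- Setting the bottles down briefly read 18–23 N before I eased off.
- I had used all 12 pictures before the push, so everything after that was checked by numbers only.

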